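Set the lamp attenuator to its third click

ROBOT

A 6-joint arm with a two-finger parallel gripper is mounted at the origin on a cart in front of the work surface, level with it; the furniture and walls round the work are solid. World frame = base frame: x ahead of the robot, y to its left, z up, the work surface at z = 0. Lengths are in m, angles in rad, forces in N, time in s.
With the tool pointing down it reaches from about 0.25 to 0.725 m from the base axis. Payload 4 kg.
Tool frame: the origin (TCP) lies on the centre line of the jaws, within the pads' length; the fingertips stand 22 mm ahead of it and the grasp point (between the pads) lies 3 mm ahead of it; z points along the fingers, y is the line along which they close (so a half turn about z gives the same grasp; the last joint's range is limited). The gripper opens to 85 mm and grips with 20 to 120 N. Pads are 22 mm wide; open, the fingers measure 114 mm over their backs; the gripper's body (76 mm by 85 mm) begins 54 mm behind the grasp point. The pads swing forward as they close: fully open they stand 13 mm farther back than shut.
Start: joints at [-1.122, 0.241, 0.005, 1.335, 0, 1.571], TCP at [0.217, -0.45, 0.253] pointing down, gripper open.
Joint ranges: [-2.72, 2.72], [-1.05, 1.87], [-1.09, 1.28], [-1.99, 2.15], [-1.42, 1.44], [-3.14, 3.14]. Speed limits (rad/s): [2.79, 2.79, 3.14, 3.14, 3.14, 3.14].

INTERFACE

Orientations are given as a unit quaternion [x, y, z, w].
In Python, from workcell import bot gives the robot as it stands.
- The arm moves only by the shell command python3 -m inch 'ROWS'. ROWS is JSON, one flat list of numbers, 7 for each row, row after row: the shift along the world's x, y, z in mm, then the turn, a rotation vector about the world's x, y, z in rad, then the opening in per cent of the stroke, from 0 (shut) to 100 (fully open). A call has 1 to 8 rows; each row is the pose to reach, as a shift and turn from the pose commanded when the call began; what a row does not reach only later rows make up. A row lasts 1/12 s, in which the tool goes at most 41.7 mm and 7.16 degrees, less where a joint would pass 70% of its speed; a pose out of reach is approached as far as the arm can. A call with a gripper value outside its range is refused whole. The fingers move at their own pace and stop on an object; the grip force is fixed at half the most. Time passes only in rows, so rows that repeat a pose let the fingers close. It gives the time, the measured TCP pose, the force, the opening and the grip force at its end, in the units of the state.
- bot.get_obs(): the state, without advancing time (a new reading comes with each control period).
- bot.camera(name): name is "side" or "top"; returns the picture (384x512x3 uint8, blue, green, red); there is no depth.
- bot.camera_info(name): a dict with "intrinsics" (3x3 intrinsics, pixels), "camera_from_world" (4x4, takes a point from world to camera coordinates). Camera axes: x right, y down, z forward; pixel columns grow to the right and rows downward; lengths in m; the calibration is good to about 2 mm. A picture is of the moment at which its call begins. camera_info takes no time and is no camera call.
- bot.job_done(): hands the job in; it is judged then, once.
Trained networks look in the newest picture that a camera, given by its name, has taken for a name from the list of things; names that differ only in an ending like _2 or _b are one class to them, and where a whole thing is asked for, a point or a joint stands for the part that bears it (a point fixed in the world has none). Each returns a list of dicts, best first, with "confidence" (0 to 1); they miss things now and then, are a little off and sometimes report something else, mostly with a low value. They report only what shows in the picture. A call takes as long as a camera call.
- bot.silhouettes(camera, target): "mask" (384x512 bool, what is visible of it) and "uv" ([column, row] in pixels, amid what is visible of it).
- bot.spot_point(camera, target): "uv" ([column, row] in pixels: a listed point, or the origin of a listed thing).
The state is a dict: "clock": time; "joint_pos": joint angles; "joint_vel": joint speeds; "tau": joint torques, N m; "eef_pos": TCP position; "tool_rot": TCP orientation; "ft_force": force on the tool from outside, world axes, zero at the start; "ft_torque": the same for the moment, N m; "grip_width": finger opening in m; "grasp_force": force on a finger pad.
Only numpy, scipy, OpenCV 4.12 (cv2) and the standard library are available. Lean on these libraries where they do the work, as an engineer would, in place of code of your own. Each camera call takes 0.05 s, during which the arm holds its last target. There are 200 camera calls.

TASK

Set the light attenuator on the white lamp box: with a fingertip, push its black lever all the way back to the stop at the red-marked end, then push it away from that end through three clicks, counted by feel, and leave it seated in the third notch. Only push the lever, never pinch it, and leave the yellow-lidded cup, the petri dish and the test cartridge where they are.

Things in the scene. Friction and masses are not known exactly. Their poses are not given: they have to be found in the camera images.
- lamp_box: White bench lamp box, fixed, 100 mm (its x) by 190 mm (its y) by 52 mm high, a grey slide plate on top (44 by 130 mm, top at 54 mm). Origin: centre of its underside, on the worktop. The lever slides along the box's own y axis; the box is turned by up to 0.4 rad either way. Only the lever stands higher than 55 mm. A steel light port stands 10 mm out of the +y end face.
- home_mark (a point): Centre of the red bar across the slide plate (12 by 44 mm, flat, 54 mm above the worktop) that marks the home end of the slide: box y = -58 mm.
- att_lever (a joint): Lever slide, m: 0 at the home stop by the red bar, growing along box +y to 0.072 at the far stop; starts anywhere but home. Sprung notches hold it every 12 mm: 0.012 first click, 0.024 second, 0.036 third. A steady 4 to 6 N of push takes it up the hump half-way to the next notch; there the resistance vanishes at once: it snaps ahead of the finger into the next notch and stays.
- lever_knob (a point): Centre of the lever's upright black knob (white line on top): 14 mm thick along the slide, 20 mm across it, from 60 mm to 88 mm above the worktop, this point at 74 mm. At joint value q it lies on the box's centre line (box x = 0) at box y = q - 0.036.
- cup_mid (a point): Loose specimen cup with a yellow lid, 62 mm in diameter, 69 mm high, standing 140 to 190 mm from the box's centre beyond its red-marked end; the point is half-way up. Bystander.
- dish_mid (a point): Loose closed petri dish, 90 mm in diameter, 14 mm high, lying behind the box (its +x side); the point is its centre. Bystander.
- cartridge_mid (a point): Loose flat clear test cartridge, 44 by 62 by 8 mm, lying in front of the box (its -x side); the point is its centre. Bystander.

How it is judged:
On the way, in this order (a step that is already met when the one before it is completed fails the run):
1. the lever is back at the home stop by the red mark (within 3 mm) (value of joint att_lever below 0.003 m), for 0.1 s.
2. the lever is in the third notch, at rest (value of joint att_lever between 0.033 and 0.039 m and velocity of joint att_lever between -0.005 and 0.005 m/s), for 0.2 s.
At the end, for the whole second after the job is handed in: The lever rests in the third notch from home (joint value 0.036 m within 3 mm), after having been at the home stop; the cup, dish and cartridge are within 15 mm of where they stood (all of step 2 and distance of each of cup_mid, dish_mid, cartridge_mid from where it was at the start of the episode below 0.015 m); the robot touches nothing.
It fails at once if the yellow-lidded cup is moved by more than 15 mm or lifted (distance of cup_mid from where it was at the start of the episode above 0.015 m).
It fails at once if the petri dish is moved by more than 15 mm or lifted (distance of dish_mid from where it was at the start of the episode above 0.015 m).
It fails at once if the test cartridge is moved by more than 15 mm or lifted (distance of cartridge_mid from where it was at the start of the episode above 0.015 m).
It fails at once if the lever is pinched (pressed by the fingers on two opposite sides at once) ((contact force between the fingers and att_lever_c0 above 1 N and contact force between the fingers and att_lever_c1 above 1 N) or (contact force between the fingers and att_lever_c2 above 1 N and contact force between the fingers and att_lever_c3 above 1 N)).
It also fails if it takes over 67 s, if anything falls off the work surface, if the arm or the gripper's body presses on something with over 40 N, if the wrist force passes 120 N, or if a joint passes its speed limit or range.

## Working session

There is one attempt and no reset: what is moved stays moved. The work goes in short steps, Python scripts to look and compute and a shell command to move; the robot and the scene stay as the last step left them, time stands still between calls to the robot, and variables do not carry over. Pictures are saved under pics/ and viewed, at most 10 in all, crops included, and the job is handed in when it is done.

```bash
mkdir -p pics
cat > h.py <<'E'
import numpy as np, cv2
from workcell import bot
def P(c):
    i=bot.camera_info(c); return np.array(i["intrinsics"])@np.array(i["camera_from_world"])[:3]
def onz(c,uv,z):
    p=P(c); u,v=uv
    A=np.array([p[0]-u*p[2],p[1]-v*p[2]]); return np.linalg.solve(A[:,:2],-(A[:,2]*z+A[:,3]))
def tri(a,b):
    R=[]
    for c,uv in (("top",a),("side",b)):
        p=P(c); R+=[p[0]-uv[0]*p[2],p[1]-uv[1]*p[2]]
    R=np.array(R); return np.linalg.lstsq(R[:,:3],-R[:,3],rcond=None)[0]
E
python3 - <<'E'
from h import *
im={c:bot.camera(c) for c in("top","side")}
for c in im: cv2.imwrite(f"pics/{c}0.png",im[c])
for n,z in(("lamp_box",0),("home_mark",.054),("lever_knob",.074),("cup_mid",.0345),("dish_mid",.007),("cartridge_mid",.004)):
    r={}
    for c in im:
        d=bot.spot_point(c,n)
        for k in d[:2]: print(n,c,np.round(k["uv"],1),round(k["confidence"],2),np.round(onz(c,k["uv"],z),4))
        if d:r[c]=d[0]["uv"]
    if len(r)==2: print("  tri",np.round(tri(r["top"],r["side"]),4))
o=bot.get_obs();print(o["clock"],o["eef_pos"],o["tool_rot"],o["ft_force"])
E
```

```text
lamp_box top [247.  201.1] 0.96 [ 0.4711 -0.2245]
lamp_box side [280.  214.4] 0.93 [ 0.4673 -0.2124]
lamp_box side [280.2 170.1] 0.3 [ 0.5068 -0.4429]
  tri [ 0.4704 -0.2247 -0.006 ]
home_mark top [276.8 198.2] 0.92 [ 0.4691 -0.2859]
home_mark side [286.3 173.8] 0.8 [ 0.4682 -0.2854]
home_mark side [280.4 213.8] 0.59 [ 0.4489 -0.1057]
  tri [ 0.4687 -0.2859  0.0538]
lever_knob top [257.9 193.2] 0.56 [ 0.4768 -0.2456]
lever_knob side [279.1 172.2] 0.76 [ 0.475 -0.24 ]
  tri [ 0.4764 -0.2457  0.0718]
cup_mid top [334.3 201.3] 0.57 [ 0.4644 -0.411 ]
cup_mid side [296.1 165.4] 0.83 [ 0.463  -0.3891]
  tri [ 0.4659 -0.4131  0.0255]
dish_mid top [259.  146.5] 0.77 [ 0.5941 -0.2526]
dish_mid side [224.2 197.4] 0.77 [ 0.5869 -0.251 ]
  tri [ 0.5903 -0.2532  0.0065]
cartridge_mid top [247.5 239.3] 0.88 [ 0.3869 -0.2247]
cartridge_mid side [323.3 212.2] 0.58 [ 0.388  -0.2305]
  tri [ 0.3872 -0.2246  0.0068]
0.7 [ 0.21692624 -0.45050253  0.25333963] [ 9.74933862e-01  2.22494861e-01 -1.04522115e-05  2.45234232e-05] [ 0.81643908  0.16167491 -0.03088992]
```

View pics/top0.png

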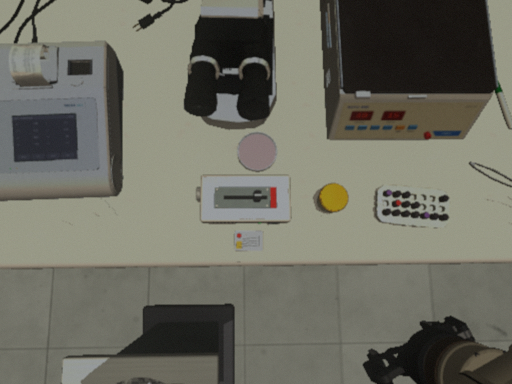

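View pics/side0.png

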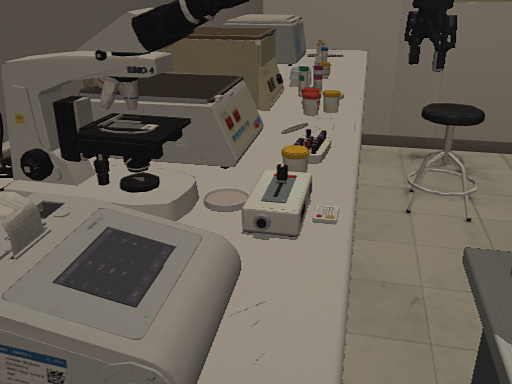

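Top view: box centred near (245,199), almost square to the world, with the red bar at (274,197) on the world −y side, the lever near (258,196), the cup at (334,198), the dish at (257,151) and the cartridge at (248,240). The side view agrees. Next I'll get the box yaw and refine the slide axis.

Run:
```python
from h import *
im=bot.camera("top")
m=bot.silhouettes("top","lamp_box")[0]["mask"].astype(np.uint8)
def rect(mask,z):
    c=max(cv2.findContours(mask,0,2)[0],key=cv2.contourArea)[:,0]
    w=np.array([onz("top",p,z) for p in c])*1000
    r=cv2.minAreaRect(w.astype(np.float32)); return np.round(r[0],1),np.round(r[1],1),round(r[2],2)
print("box",rect(cv2.morphologyEx(m,2,np.ones((11,11))),.052))
b,g,r=[im[...,i].astype(int) for i in range(3)]
roi=np.zeros_like(m);roi[170:230,195:300]=1
red=((r-g>60)&(r-b>60)).astype(np.uint8)*roi
print("red",rect(red,.054))
gray=((im.max(2)<150).astype(np.uint8)|red)*cv2.erode(m,np.ones((9,9)))
print("plate",rect(cv2.morphologyEx(gray,2,np.ones((3,3))),.054))
print("lever")
for c in("top","side"):
    if c=="side":bot.camera(c)
    d=bot.silhouettes(c,"att_lever")
    for k in d[:2]:print(c,k["uv"],k["confidence"],k["mask"].sum())
cv2.imwrite("pics/crop.png",cv2.resize(im[165:230,190:300],None,fx=7,fy=7,interpolation=cv2.INTER_CUBIC))
# predicted model check
```

```text
box (array([ 470.7, -216.5]), array([199.4, 101.8]), 89.67)
red (array([ 471.8, -278. ]), array([ 8.4, 42.4]), 88.85)
plate (array([ 472.3, -219.4]), array([133.6,  46.5]), 89.54)
lever
top [254.2, 191.2] 0.39 111
side [281.7, 174.8] 0.63 175
```

View pics/crop.png

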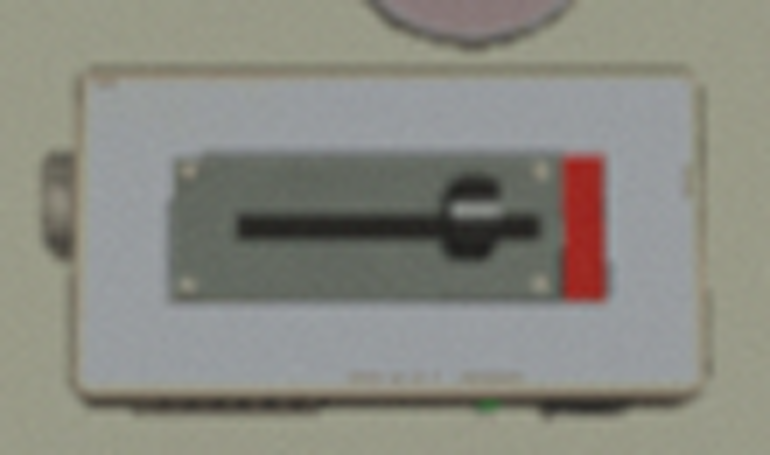

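The yaw is under 1°, the slide runs along world y at x≈0.472, the box origin is at y≈−0.220, and the knob is at y≈−0.244 (q≈0.012). I'll shut the fingers, turn them so the 22 mm pad sides do the pushing, and go above the +y side of the lever.

```bash
python3 -m inch '[32,32,0,0,0,0.124,0, 64,64,0,0,0,0.248,0, 96,95,0,0,0,0.372,0, 128,127,0,0,0,0.496,0, 160,158,0,0,0,0.62,0, 192,190,0,0,0,0.744,0, 224,222,0,0,0,0.868,0, 255,254,0,0,0,0.99,0]'; python3 -m inch '[0,0,-30,0,0,0.12,0, 0,0,-60,0,0,0.132,0, 0,0,-90,0,0,0.132,0, 0,0,-110,0,0,0.132,0, 0,0,-110,0,0,0.132,0, 0,0,-110,0,0,0.132,0]'
python3 - <<'E'
from h import *
o=bot.get_obs();print(o["tool_rot"],o["grip_width"])
a=bot.camera("side")[120:240,220:360];b=bot.camera("top")[150:240,190:330]
cv2.imwrite("pics/s1.png",np.hstack([cv2.resize(a,(420,360)),cv2.resize(b,(380,360))]))
E
```

```text
clock: 1.62
eef_pos: [0.4545, -0.2138, 0.2536]
tool_rot: [0.75, 0.661, 0.0, 0.0]
ft_force: [-0.8, 0.5, 0.1]
grip_width: -0.0002
grasp_force: 0.0
clock: 2.12
eef_pos: [0.4526, -0.2151, 0.1426]
tool_rot: [0.707, 0.707, -0.0, -0.001]
ft_force: [-0.1, -0.4, 0.1]
grip_width: -0.0001
grasp_force: 0.0
[ 7.07069899e-01  7.07142274e-01 -4.58569107e-04 -1.32363261e-03] -0.00013385518093603932
```

View pics/s1.png

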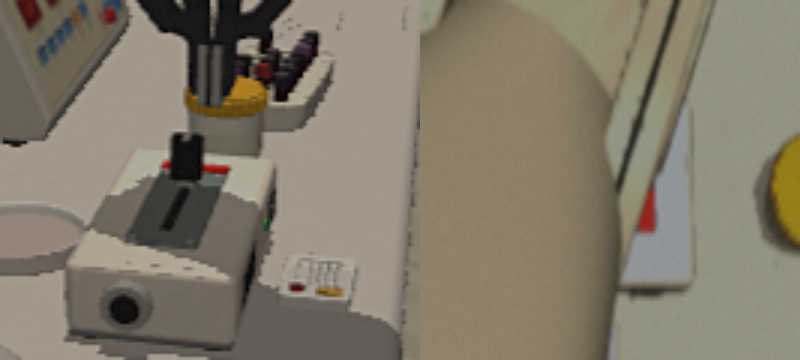

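Side view: the closed fingers hang above the box, tips at about (210,100) in the crop, with the knob below them at (187,155). The top view is blocked by the arm. The first move stopped about 18 mm short in x, so I'll shift over to x=0.472, y=−0.200, then descend.

```bash
python3 -m inch '[19,15,0,0,0,0,0, 19,15,0,0,0,0,0, 19,15,-25,0,0,0,0, 19,15,-48,0,0,0,0, 19,15,-48,0,0,0,0, 19,15,-48,0,0,0,0]'
python3 - <<'E'
from h import *
a=bot.camera("side")[120:240,220:360]
cv2.imwrite("pics/s2.png",cv2.resize(a,(630,540)))
E
```

```text
clock: 2.72
eef_pos: [0.472, -0.2006, 0.0958]
tool_rot: [0.707, 0.707, -0.0, -0.0]
ft_force: [0.1, 0.4, -0.4]
grip_width: 0.0
grasp_force: 0.0
```

View pics/s2.png

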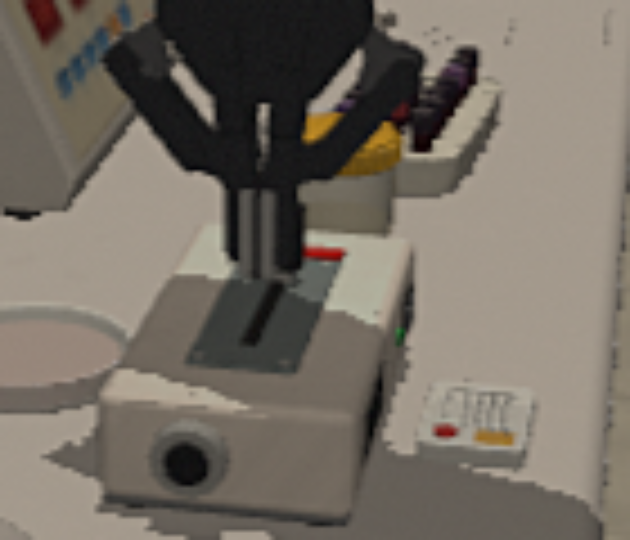

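The fingers now hang over the slide in front of the knob (tips near (265,275)) and clear of everything. I'll lower 4 mm, then push toward home (−y).

```bash
python3 -m inch '[0,-8,-4,0,0,0,0, 0,-16,-4,0,0,0,0, 0,-22,-4,0,0,0,0, 0,-22,-4,0,0,0,0]'
python3 -m inch '[0,-2,0,0,0,0,0, 0,-3,0,0,0,0,0, 0,-4,0,0,0,0,0, 0,-4,0,0,0,0,0]'
python3 -m inch '[0,-2,0,0,0,0,0, 0,-3,0,0,0,0,0, 0,-4,0,0,0,0,0, 0,-4,0,0,0,0,0]'
```

```text
clock: 3.1
eef_pos: [0.4729, -0.2242, 0.0922]
tool_rot: [0.708, 0.706, 0.0, 0.001]
ft_force: [-0.1, -0.2, 0.7]
grip_width: -0.0005
grasp_force: 0.0
clock: 3.43
eef_pos: [0.4725, -0.2257, 0.0916]
tool_rot: [0.707, 0.707, 0.001, -0.0]
ft_force: [-0.4, 3.8, 3.5]
grip_width: -0.0001
grasp_force: 2.2
clock: 3.77
eef_pos: [0.4724, -0.2287, 0.0916]
tool_rot: [0.707, 0.708, 0.001, -0.001]
ft_force: [0.0, 6.4, 4.6]
grip_width: -0.0004
grasp_force: 3.4
```

```bash
for i in 1 ; do python3 -m inch '[0,-1,0,0,0,0,0, 0,-2,0,0,0,0,0, 0,-2,0,0,0,0,0]'; done
python3 -m inch '[0,-1,0,0,0,0,0, 0,-2,0,0,0,0,0, 0,-2,0,0,0,0,0]'
python3 -m inch '[0,-1,0,0,0,0,0, 0,-2,0,0,0,0,0, 0,-2,0,0,0,0,0]'
```

```text
clock: 4.02
eef_pos: [0.4723, -0.2331, 0.0912]
tool_rot: [0.707, 0.707, -0.001, 0.001]
ft_force: [-0.4, -0.6, 0.1]
grip_width: -0.0003
grasp_force: 0.0
clock: 4.27
eef_pos: [0.4722, -0.235, 0.0911]
tool_rot: [0.707, 0.707, -0.0, 0.0]
ft_force: [0.5, -0.1, -0.5]
grip_width: 0.0005
grasp_force: 0.0
clock: 4.52
eef_pos: [0.4722, -0.2365, 0.0912]
tool_rot: [0.707, 0.707, 0.0, -0.0]
ft_force: [-0.2, 1.0, 0.4]
grip_width: 0.0
grasp_force: 0.4
```

One snap, then contact again 12 mm on. Next I'll check whether this is the hard stop, which should push back well above 6 N.

```bash
python3 -m inch '[0,-1,0,0,0,0,0, 0,-2,0,0,0,0,0, 0,-2,0,0,0,0,0]'
python3 -m inch '[0,-1,0,0,0,0,0, 0,-2,0,0,0,0,0, 0,-2,0,0,0,0,0]'
python3 -m inch '[0,-1,0,0,0,0,0, 0,-2,0,0,0,0,0, 0,-2,0,0,0,0,0]'
```

```text
clock: 4.77
eef_pos: [0.4722, -0.2366, 0.0912]
tool_rot: [0.707, 0.707, 0.001, -0.002]
ft_force: [0.2, 6.2, 2.2]
grip_width: -0.0001
grasp_force: 3.2
clock: 5.02
eef_pos: [0.4721, -0.2368, 0.0913]
tool_rot: [0.706, 0.708, 0.003, -0.003]
ft_force: [0.2, 11.4, 5.1]
grip_width: -0.0001
grasp_force: 5.7
clock: 5.27
eef_pos: [0.4722, -0.237, 0.0913]
tool_rot: [0.706, 0.708, 0.004, -0.004]
ft_force: [0.0, 15.9, 7.2]
grip_width: 0.0001
grasp_force: 8.2
```

The force rises to 16 N with no motion, so this is the home stop. I'll back off, lift over the knob and come down on the −y side.

```bash
python3 -m inch '[0,16,0,0,0,0,0, 0,16,0,0,0,0,0, 0,16,40,0,0,0,0, 0,16,40,0,0,0,0, 0,-13,40,0,0,0,0, 0,-42,40,0,0,0,0, 0,-42,40,0,0,0,0]'
python3 -m inch '[0,0,-20,0,0,0,0, 0,0,-40,0,0,0,0, 0,0,-40,0,0,0,0]'
python3 - <<'E'
from h import *
a=bot.camera("side")[120:240,220:360]
cv2.imwrite("pics/s3.png",cv2.resize(a,(630,540)))
E
```

```text
clock: 5.85
eef_pos: [0.4733, -0.2898, 0.1323]
tool_rot: [0.709, 0.706, -0.001, 0.003]
ft_force: [0.8, -0.0, -0.2]
grip_width: -0.0001
grasp_force: 0.0
clock: 6.1
eef_pos: [0.4699, -0.2838, 0.0879]
tool_rot: [0.707, 0.707, -0.001, -0.003]
ft_force: [-1.2, 0.2, -0.1]
grip_width: 0.0005
grasp_force: 0.0
```

View pics/s3.png

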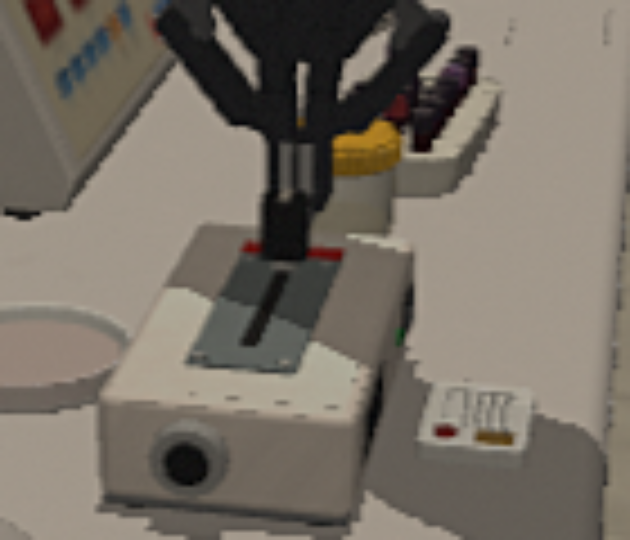

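The knob (285,225) stands at the red end with the fingers behind it. Now I'll push +y in small steps; contact is expected at about y=−0.273.

```bash
python3 -m inch '[0,4,0,0,0,0,0, 0,8,0,0,0,0,0, 0,8,0,0,0,0,0, 0,8,0,0,0,0,0]'
python3 -m inch '[0,1,0,0,0,0,0, 0,2,0,0,0,0,0, 0,2,0,0,0,0,0]'
python3 -m inch '[0,1,0,0,0,0,0, 0,2,0,0,0,0,0, 0,2,0,0,0,0,0]'
python3 -m inch '[0,1,0,0,0,0,0, 0,2,0,0,0,0,0, 0,2,0,0,0,0,0]'
```

```text
clock: 6.48
eef_pos: [0.4731, -0.2764, 0.0925]
tool_rot: [0.707, 0.707, 0.0, 0.001]
ft_force: [-0.3, -0.0, 0.4]
grip_width: -0.0001
grasp_force: 0.0
clock: 6.73
eef_pos: [0.4725, -0.2744, 0.0916]
tool_rot: [0.707, 0.707, 0.0, 0.0]
ft_force: [0.4, -0.6, -1.0]
grip_width: 0.0002
grasp_force: 0.0
clock: 6.98
eef_pos: [0.4723, -0.2725, 0.0913]
tool_rot: [0.707, 0.707, -0.0, 0.0]
ft_force: [0.4, 1.2, 0.6]
grip_width: 0.0004
grasp_force: 0.0
clock: 7.23
eef_pos: [0.4723, -0.2714, 0.0914]
tool_rot: [0.707, 0.707, -0.001, 0.001]
ft_force: [1.0, -4.1, -0.6]
grip_width: -0.0001
grasp_force: 2.0
```

Contact is at about −0.2725, so snaps are expected near −0.2665, −0.2545 and −0.2425.

```bash
python3 -m inch '[0,1,0,0,0,0,0, 0,2,0,0,0,0,0, 0,2,0,0,0,0,0]'
python3 -m inch '[0,1,0,0,0,0,0, 0,2,0,0,0,0,0, 0,2,0,0,0,0,0]'
python3 -m inch '[0,1,0,0,0,0,0, 0,2,0,0,0,0,0, 0,2,0,0,0,0,0]'
```

```text
clock: 7.48
eef_pos: [0.4724, -0.2698, 0.0914]
tool_rot: [0.707, 0.707, -0.001, 0.001]
ft_force: [-0.6, -6.1, -1.0]
grip_width: -0.0
grasp_force: 2.7
clock: 7.73
eef_pos: [0.4724, -0.2684, 0.0914]
tool_rot: [0.708, 0.707, -0.001, 0.001]
ft_force: [0.1, -6.3, -2.4]
grip_width: -0.0003
grasp_force: 3.4
clock: 7.98
eef_pos: [0.4721, -0.2636, 0.0911]
tool_rot: [0.707, 0.707, 0.001, -0.001]
ft_force: [0.4, 0.1, -0.3]
grip_width: 0.0002
grasp_force: 0.0
```

```bash
python3 -m inch '[0,1,0,0,0,0,0, 0,2,0,0,0,0,0, 0,2,0,0,0,0,0]'
python3 -m inch '[0,1,0,0,0,0,0, 0,2,0,0,0,0,0, 0,2,0,0,0,0,0]'
```

```text
clock: 8.23
eef_pos: [0.4722, -0.2618, 0.0912]
tool_rot: [0.707, 0.707, 0.0, -0.0]
ft_force: [-0.3, -0.1, -0.4]
grip_width: -0.0002
grasp_force: 0.0
clock: 8.48
eef_pos: [0.4724, -0.2603, 0.0913]
tool_rot: [0.707, 0.707, -0.0, 0.0]
ft_force: [0.2, -0.2, -0.9]
grip_width: 0.0001
grasp_force: 0.1
```

First click done; the lever is at notch 1, with contact at −0.2605 as expected.

```bash
python3 -m inch '[0,1,0,0,0,0,0, 0,2,0,0,0,0,0, 0,2,0,0,0,0,0]' | grep -E 'eef|ft_f'
python3 -m inch '[0,1,0,0,0,0,0, 0,2,0,0,0,0,0, 0,2,0,0,0,0,0]'| grep -E 'eef|ft_f'
python3 -m inch '[0,1,0,0,0,0,0, 0,2,0,0,0,0,0, 0,2,0,0,0,0,0]'| grep -E 'eef|ft_f'
```

```text
eef_pos: [0.4724, -0.2594, 0.0914]
ft_force: [-0.5, -3.4, -1.3]
eef_pos: [0.4724, -0.2577, 0.0914]
ft_force: [-0.4, -5.6, -1.7]
eef_pos: [0.4724, -0.2563, 0.0915]
ft_force: [-0.3, -7.5, -2.3]
```

```bash
python3 -m inch '[0,1,0,0,0,0,0, 0,2,0,0,0,0,0, 0,2,0,0,0,0,0]' | grep -E 'eef|ft_f'
python3 -m inch '[0,1,0,0,0,0,0, 0,2,0,0,0,0,0, 0,2,0,0,0,0,0]'| grep -E 'eef|ft_f'
```

```text
eef_pos: [0.4722, -0.2517, 0.0912]
ft_force: [-0.4, -0.2, 0.4]
eef_pos: [0.4723, -0.2498, 0.0913]
ft_force: [0.2, -0.4, -0.3]
```

Second click done; the next contact should be at about −0.2485 and the next snap near −0.2425.

```bash
python3 -m inch '[0,1,0,0,0,0,0, 0,2,0,0,0,0,0, 0,2,0,0,0,0,0]' | grep -E 'eef|ft_f'
python3 -m inch '[0,1,0,0,0,0,0, 0,2,0,0,0,0,0, 0,2,0,0,0,0,0]'| grep -E 'eef|ft_f'
python3 -m inch '[0,1,0,0,0,0,0, 0,2,0,0,0,0,0, 0,2,0,0,0,0,0]'| grep -E 'eef|ft_f'
```

```text
eef_pos: [0.4723, -0.2483, 0.0913]
ft_force: [0.3, -1.1, -0.6]
eef_pos: [0.4724, -0.2474, 0.0914]
ft_force: [-0.2, -4.9, -1.3]
eef_pos: [0.4724, -0.2457, 0.0914]
ft_force: [-0.6, -4.7, -0.8]
```

```bash
python3 -m inch '[0,1,0,0,0,0,0, 0,2,0,0,0,0,0, 0,2,0,0,0,0,0]' | grep -E 'eef|ft_f'
```

```text
eef_pos: [0.4724, -0.2443, 0.0914]
ft_force: [0.1, -6.2, -1.9]
```

```bash
python3 -m inch '[0,1,0,0,0,0,0, 0,2,0,0,0,0,0, 0,2,0,0,0,0,0]' | grep -E 'eef|ft_f'
```

```text
eef_pos: [0.4722, -0.2396, 0.0912]
ft_force: [0.1, 0.6, 0.6]
```

Third click felt (force dropped from 6 N to 0, finger about 3 mm short of the knob). I'll back off, lift and look.

```bash
python3 -m inch '[0,-12,0,0,0,0,0, 0,-12,0,0,0,0,0, 0,-12,40,0,0,0,0, 0,-12,80,0,0,0,0, -25,-30,105,0,0,0,0, -50,-50,110,0,0,0,0, -80,-70,110,0,0,0,0, -80,-70,110,0,0,0,0]'
python3 -m inch '[-35,-35,0,0,0,0,0, -70,-70,0,0,0,0,0, -100,-100,0,0,0,0,0, -100,-100,0,0,0,0,0]' >/dev/null
python3 - <<'E'
from h import *
a=bot.camera("side")[120:240,220:360];b=bot.camera("top")[135:255,190:360]
cv2.imwrite("pics/s4.png",np.hstack([cv2.resize(a,(350,300)),cv2.resize(b,(425,300))]))
for n,z in(("lever_knob",.074),("cup_mid",.0345),("dish_mid",.007),("cartridge_mid",.004)):
    for c in("top","side"):
        for k in bot.spot_point(c,n)[:1]: print(n,c,np.round(onz(c,k["uv"],z),4),k["confidence"])
E
```

```text
clock: 11.65
eef_pos: [0.3885, -0.3132, 0.2024]
tool_rot: [0.709, 0.705, -0.001, 0.0]
ft_force: [-0.4, 0.4, -0.2]
grip_width: -0.0001
grasp_force: 0.0
lever_knob top [ 0.4788 -0.2239] 0.48
lever_knob side [ 0.4743 -0.2203] 0.71
cup_mid top [ 0.4649 -0.3979] 0.77
cup_mid side [ 0.4683 -0.3944] 0.76
dish_mid top [ 0.5883 -0.2514] 0.76
dish_mid side [ 0.5863 -0.2452] 0.67
cartridge_mid top [ 0.3852 -0.2225] 0.83
cartridge_mid side [ 0.3902 -0.2222] 0.63
```

View pics/s4.png

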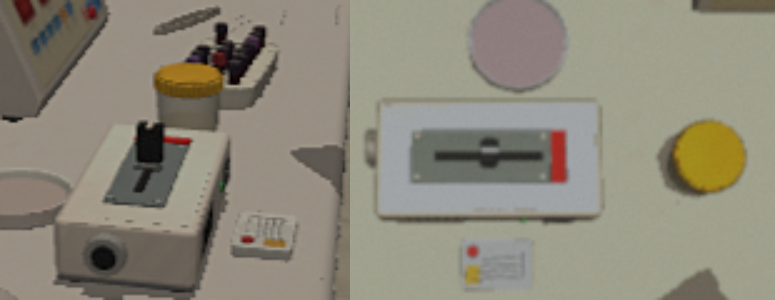

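The knob sits at mid-slot (489,153 in the top crop), y≈−0.22, so q≈0.036. The cup, dish and cartridge show no movement and the arm is clear.

```bash
python3 -c "
from workcell import bot
print(bot.job_done())"
```

```text
the job is handed in; nothing more can be done
None
```

The lever went back to the home stop and then through three felt clicks; the last camera check shows it in the third notch (about 0.036 m), with the cup, dish and cartridge undisturbed and the arm clear, and the job is handed in (no verdict was returned).

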